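Tuck the debris guard under the microtome's flap and hold it down

TASK

Take the long debris guard (not the short one) out of the grey parts tray by its upright grip rib. Lay it on the black deck of the knife-holder base and slide its front edge in under the hinged flap, centred and square, until it is fully home against the stop bar, without lifting the flap. Finish still gripping the rib, firmly pressing the guard flat on the deck, not letting go; leave the other things in the tray where they are.

Things in the scene. Friction and masses are not known exactly. Their poses are not given: they have to be found in the camera images.
- guard: Long debris guard, the part to fit: aluminium plate 85 mm (its x) by 100 mm (y), 4 mm thick, about 0.16 kg, with an upright grip rib along y: 10 mm thick, 70 mm long, centred at x = -27.5 mm, its top 42 mm above the plate's underside. Origin: centre of the underside. +x is the front edge, to be tucked in, farthest from the rib. Starts flat in the tray, rib up, within 0.15 rad of the tray's yaw.
- guard_corner_l (a point): Corner of the long guard's front edge, on its underside: x = +42.5 mm, y = +50 mm from its origin.
- guard_corner_r (a point): Other corner of the long guard's front edge, on its underside: x = +42.5 mm, y = -50 mm.
- short_guard: Short debris guard, not wanted: of the same make, 85 mm (x) but only 60 mm wide (y), rib 40 mm long. Lies beside the long one; which of the two lies left or right changes. Origin: centre of its underside.
- knife_base: Knife-holder base, fixed: black steel deck 200 mm (x) by 180 mm (y), its top 24 mm above the bench. Origin: centre of its underside; +x points from the open near side to the flap on the far side. The flap, 4 mm thick, covers the deck from its free lip at x = 25 mm to its hinge at x = 92 mm, and is 120 mm wide (y); its underside is 7 mm above the deck. Hinge ears rise 44 mm above the bench.
- stop_mid (a point): Middle of the front face of the stop bar, where it meets the deck: x = 55 mm, y = 0, z = 24 mm in the base's frame. The bar lies on the deck under the flap, 30 mm in from the lip, 7 mm high and 130 mm wide, and ends the slot.
- flap (a joint): Angle of the flap, rad: 0 is shut (lying on its rest, level), growing as the lip rises, to 1.5. It is a light aluminium plate held shut by its own weight only (about 0.5 N at the lip lifts it).
- tray: Dark grey plastic parts tray, fixed, 260 mm (x) by 280 mm (y), walls 28 mm high, walls and floor 4 mm thick. Origin: centre of its underside. Tray and knife-holder base may stand either way round, left and right. The guards lie in its near half, ribs towards the near wall, the small parts in its far half.
- specimen_clamp: Aluminium specimen clamp in the tray, 36 by 55 mm, 34 mm high, a bystander. Origin: centre of its underside.
- cassette: White plastic tissue cassette in the tray, 28 by 40 by 12 mm, a bystander. Origin: centre of its underside.
Not all that is in view belongs to the job. What is shaped like the guard but pink or purple is not meant.

How it is judged:
On the way, in this order (a step that is already met when the one before it is completed fails the run):
1. the long guard is gripped and lifted clear of the tray (contact force between the fingers and guard above 1 N and z of guard in the frame of tray above 0.04 m and contact force between guard and tray below 0.1 N), for 0.2 s.
2. the guard's front edge is under the flap, home against the stop (x of each of guard_corner_l, guard_corner_r in the frame of knife_base above 0.05 m and z of each of guard_corner_l, guard_corner_r in the frame of knife_base below 0.027 m and y of guard in the frame of knife_base between -0.012 and 0.012 m), for 0.2 s.
At the end, for the whole second after the job is handed in: Both front corners of the long guard within 5 mm of the stop bar and within 3 mm of the deck, the guard centred within 12 mm sideways, flat within 0.04 rad and at rest, the flap shut within 0.05 rad, the fingers still holding the guard and pressing it on the base with more than 5 N (all of step 2 and angle between guard's own z axis and vertical below 0.04 rad and value of joint flap below 0.05 rad and contact force between guard and knife_base above 5 N and contact force between the fingers and guard above 2 N and linear speed of guard below 0.01 m/s); the arm keeps its last pose, push and grip.
It fails at once if the flap is lifted (more than 0.08 rad, about 5 mm at its lip) (value of joint flap above 0.08 rad).
It fails at once if the short guard is taken or pushed more than 30 mm (distance of short_guard from where it was at the start of the episode above 0.03 m).
It fails at once if the specimen clamp is moved more than 30 mm (distance of specimen_clamp from where it was at the start of the episode above 0.03 m).
It fails at once if the cassette is moved more than 30 mm (distance of cassette from where it was at the start of the episode above 0.03 m).
It also fails if it takes over 40 s, if anything falls off the work surface, if the arm or the gripper's body presses on something with over 40 N, if the wrist force passes 120 N, or if a joint passes its speed limit or range.

ROBOT

A 7-joint arm with a two-finger parallel gripper is mounted at the origin on the work surface. World frame = base frame: x ahead of the robot, y to its left, z up, the work surface at z = 0. Lengths are in m, angles in rad, forces in N, time in s.
With the tool pointing down it reaches from about 0.35 to 0.9 m from the base axis. Payload 8.1 kg.
Tool frame: the origin (TCP) lies at the very end of the fingers, on their centre line; the grasp point (between the pads) lies 19 mm behind it; z points along the fingers, y is the direction in which the jaws open and shut (so a half turn about z gives the same grasp; the last joint's range is limited). The gripper opens to 85 mm and grips with 20 to 120 N. Pads are 22 mm wide; open, the fingers measure 114 mm over their backs; the gripper's body (76 mm by 85 mm) begins 54 mm behind the grasp point. The pads swing forward as they close: fully open they stand 13 mm farther back than shut.
Start: joints at [1.148, 0.434, 0.025, 1.573, -0.012, 1.134, -0.075], TCP at [0.196, -0.593, 0.231] pointing down, gripper open.
Joint ranges: [-2.62, 2.62], [-0.44, 2.09], [-1.27, 1.32], [0.08, 2.57], [-1.32, 4.46], [0.12, 2], [-2.74, 2.74]. Speed limits (rad/s): [2.22, 2.22, 3.01, 3.01, 3.14, 3.14, 3.14].

INTERFACE

Orientations are given as [roll, pitch, yaw] about the fixed x, y, z axes, in that order (R = Rz(yaw) Ry(pitch) Rx(roll)).
In Python, from workcell import manip gives the robot as it stands.
- The arm moves only by the shell command python3 -m inch 'ROWS' [OPENING] [FORCE]. ROWS is JSON, a list of rows, each a list of 4 numbers: the shift along the world's x, y, z in m, then the turn about the world's z in degrees. In form: [[x, y, z, twist], ...]. A call has 1 to 20 rows; each row is the pose to reach, as a shift and turn from the pose commanded when the call began; what a row does not reach only later rows make up. A row lasts 1/8 s, in which the tool goes at most 62.5 mm and 10.7 degrees, less where a joint would pass 70% of its speed; a pose out of reach is approached as far as the arm can. A call with a gripper value outside its range is refused whole. OPENING is the closure in counts, from 0 (fully open) to 255 (shut), set as the call begins (- or left out, the last holds). The fingers move at their own pace and stop on an object; FORCE is the grip in N (left out, the last holds). Time passes only in rows, so rows that repeat a pose let the fingers close. It gives the time, the measured TCP pose, the force and the opening at its end, in the units of the state.
- manip.sense(): the state, without advancing time (a new reading comes with each control period).
- manip.grab_frame(name): name is "scene" or "side" or "wrist"; returns a dict with "frame" (384x512x3 uint8, blue, green, red), "depth" (384x512 float32, m along the optical axis (not along the pixel's ray), 0 where there is no reading), "fx", "fy", "cx", "cy" (pixels), "rvec" (rotation vector, rad) and "tvec" (3), from world to camera coordinates, as OpenCV has them. Camera axes: x right, y down, z forward; pixel columns grow to the right and rows downward; lengths in m; the calibration is good to about 2 mm. A picture is of the moment at which its call begins.
- manip.job_done(): hands the job in, once; it reports no verdict.
Trained networks look in a picture, given as the dict that the camera call returned (one of the last four; its "shot" number tells which), for a name from the list of things; names that differ only in an ending like _2 or _b are one class to them, and where a whole thing is asked for, a point or a joint stands for the part that bears it (a point fixed in the world has none). Each returns a list of dicts, best first, with "confidence" (0 to 1); they miss things now and then, are a little off and sometimes report something else, mostly with a low value. They report only what shows in the picture. A call takes as long as a camera call. They do not tell look-alikes from the thing itself.
- manip.masks_of(picture, query): "mask" (384x512 bool, what is visible of it) and "bbox" ([left, top, width, height] in pixels, round what is visible of it).
- manip.place_of(picture, query): "location" ([row, column] in pixels: a listed point, or the origin of a listed thing).
The state is a dict: "time": time; "qpos": joint angles; "qd": joint speeds; "joint_efforts": joint torques, N m; "eef_pos": TCP position; "eef_rot": TCP orientation; "ft_force": force on the tool from outside, world axes, zero at the start; "wrist_torque": the same for the moment, N m; "opening": finger opening in m.
Only numpy, scipy, OpenCV 4.12 (cv2) and the standard library are available. Lean on these libraries where they do the work, as an engineer would, in place of code of your own. Each camera call takes 0.05 s, during which the arm holds its last target. There are 200 camera calls.

## Working session

There is one attempt and no reset: what is moved stays moved. The work goes in short steps, Python scripts to look and compute and a shell command to move; the robot and the scene stay as the last step left them, time stands still between calls to the robot, and variables do not carry over. Pictures are saved under pics/ and viewed, about 8 in all and at most 12, crops included, and the job is handed in when it is done.

```bash
mkdir -p pics
cat > h.py <<'E'
import numpy as np, cv2
from workcell import manip
def cam(p):
    R,_=cv2.Rodrigues(np.array(p["rvec"],float)); return R,np.array(p["tvec"],float).ravel()
def cloud(p):
    d=p["depth"]; v,u=np.mgrid[:384,:512]
    X=np.stack([(u-p["cx"])/p["fx"]*d,(v-p["cy"])/p["fy"]*d,d],-1)
    R,t=cam(p); W=(X-t)@R; W[d==0]=np.nan; return W
def onz(p,rc,z):
    R,t=cam(p); r=R.T@np.array([(rc[1]-p["cx"])/p["fx"],(rc[0]-p["cy"])/p["fy"],1.]); c=-R.T@t
    return c+r*(z-c[2])/r[2]
E
python3 - <<'E'
from h import *
s=manip.sense(); print({k:np.round(s[k],3) for k in s})
ims=[]
for n in("scene","side"):
    p=manip.grab_frame(n); W=cloud(p); np.savez(f"{n}.npz",**{k:p[k] for k in p}); ims.append(p["frame"])
    for q in["guard","short_guard","knife_base","tray","specimen_clamp","cassette","stop_mid","guard_corner_l","guard_corner_r"]:
        print(n,q,[(round(o["confidence"],2),np.round(o["location"]),np.round(onz(p,o["location"],.026 if q in("stop_mid",) else .005),3)) for o in manip.place_of(p,q)][:3])
    for q in["guard","short_guard"]:
        for o in manip.masks_of(p,q)[:3]: print(" mask",q,round(o["confidence"],2),o["bbox"],np.round(np.nanmedian(W[o["mask"]],0),3))
cv2.imwrite("pics/a.png",ims[0]); cv2.imwrite("pics/b.png",ims[1])
E
```

```text
{'time': np.float64(0.0), 'qpos': array([ 1.148,  0.435,  0.025,  1.574, -0.012,  1.134, -0.075]), 'qd': array([ 0.001, -0.001, -0.001, -0.   , -0.   , -0.   ,  0.001]), 'joint_efforts': array([ 0.0000e+00, -6.7047e+01,  1.0250e+00, -3.1622e+01,  1.6000e-02,
        1.2000e-02, -0.0000e+00]), 'eef_pos': array([ 0.196, -0.593,  0.231]), 'eef_rot': array([-3.14,  0.  ,  0.32]), 'ft_force': array([-0.433,  0.389,  0.187]), 'wrist_torque': array([ 0.017, -0.04 , -0.063]), 'opening': np.float64(0.085)}
scene guard [(0.92, array([276., 142.]), array([ 0.444, -0.478,  0.005])), (0.87, array([218., 141.]), array([ 0.301, -0.351,  0.005])), (0.81, array([244., 216.]), array([ 0.519, -0.297,  0.005]))]
scene short_guard [(0.82, array([214., 251.]), array([ 0.529, -0.16 ,  0.005])), (0.64, array([236., 242.]), array([ 0.559, -0.235,  0.005]))]
scene knife_base [(0.95, array([155., 317.]), array([0.542, 0.167, 0.005]))]
scene tray [(0.66, array([156., 318.]), array([0.547, 0.167, 0.005])), (0.6, array([237., 246.]), array([ 0.567, -0.231,  0.005]))]
scene specimen_clamp [(0.75, array([238., 284.
[... 2097 characters left out ...]
.708, -0.463,  0.005])), (0.95, array([153., 350.]), array([ 0.387, -0.509,  0.005])), (0.9, array([133., 290.]), array([ 0.631, -0.476,  0.005]))]
side guard_corner_r [(0.97, array([127., 272.]), array([ 0.708, -0.463,  0.005])), (0.95, array([153., 350.]), array([ 0.387, -0.509,  0.005])), (0.9, array([133., 290.]), array([ 0.631, -0.476,  0.005]))]
 mask guard 0.96 [270.6, 156.0, 34.8, 24.1] [ 0.519 -0.294  0.01 ]
 mask guard 0.95 [339.2, 185.1, 29.9, 19.4] [ 0.281 -0.332  0.008]
 mask guard 0.95 [273.1, 108.5, 28.2, 29.5] [ 0.67  -0.519  0.008]
 mask short_guard 0.94 [249.8, 181.8, 29.0, 17.3] [ 0.52  -0.161  0.011]
 mask short_guard 0.19 [227.4, 164.2, 18.6, 18.0] [ 0.637 -0.162  0.029]
```

View pics/a.png

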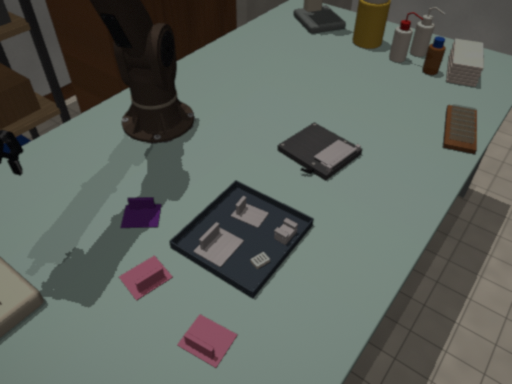

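View pics/b.png

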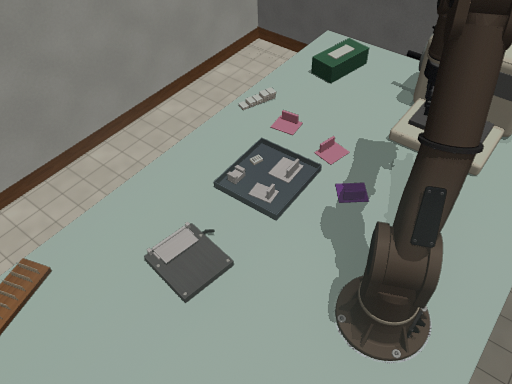

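The long guard is the aluminium one in the tray, at scene (row 244, col 218) and side (173, 288), with a plate and rib wider than its neighbour's. The short guard is at scene (213, 250). The pink ones (276,142) and (340,208) and the purple one (212,141) are decoys. Next I estimate the yaws and confirm with an enlarged crop.

Run:
```python
from h import *
for n in("scene","side"):
    p=dict(np.load(f"{n}.npz")); W=cloud(p)
    m=(abs(W[...,0]-.5)<.09)&(abs(W[...,1]+.28)<.2)&(W[...,2]>.026)&(W[...,2]<.06)
    k,l,st,c=cv2.connectedComponentsWithStats(m.astype(np.uint8))
    for i in range(1,k):
        if st[i,4]>8:
            P=W[l==i]; r=cv2.minAreaRect((P[:,:2]*1000).astype(np.float32)); print(n,st[i],np.round(P.mean(0),3),np.round(np.array(r[0])),np.round(r[1]),round(r[2],1),P[:,2].max().round(3))
    m=(abs(W[...,0]-.55)<.2)&(abs(W[...,1]-.17)<.2)&(W[...,2]>.017)&(W[...,2]<.06)
    P=W[m]; r=cv2.minAreaRect((P[:,:2]*1000).astype(np.float32)); print("base",r,np.percentile(P[:,2],[10,50,90]))
p=dict(np.load("scene.npz"))
cv2.imwrite("pics/c.png",cv2.resize(p["frame"][180:290,165:320],None,fx=4,fy=4,interpolation=cv2.INTER_CUBIC))
```

```text
scene [235 180  12   7  16] [ 0.446 -0.098  0.028] [445. -97.] [39.  5.] 0.6 0.031
scene [223 182  11  10  18] [ 0.426 -0.132  0.027] [ 426. -130.] [44.  4.] 86.3 0.029
scene [254 189  12   7  18] [ 0.51  -0.096  0.028] [510. -95.] [ 5. 37.] 87.7 0.031
scene [211 193  12  10  22] [ 0.428 -0.185  0.028] [ 428. -183.] [ 5. 47.] 0.0 0.03
scene [236 196  10  15  89] [ 0.501 -0.169  0.04 ] [ 499. -168.] [13. 39.] 7.8 0.049
scene [267 196   9   5  12] [ 0.549 -0.093  0.027] [548. -94.] [24.  4.] 4.0 0.029
scene [276 200   8   5  13] [ 0.577 -0.093  0.028] [576. -92.] [20.  4.] 0.2 0.031
scene [195 207  12  11  22] [ 0.431 -0.253  0.028] [ 430. -252.] [ 5. 45.] 0.2 0.034
scene [189 219   6   4  10] [ 0.431 -0.288  0.027] [ 431. -288.] [16.  5.] 89.8 0.029
scene [199 222  20  24 183] [ 0.505 -0.303  0.04 ] [ 503. -301.] [12. 70.] 3.4 0.049
scene [169 224  50  47 125] [ 0.492 -0.362  0.028] [ 497. -365.] [ 65. 171.] 68.1 0.031
scene [148 266  16  13  99] [ 0.482 -0.463  0.038] [ 480. -463.] [33. 12.] 78.3 0.046
base ((532.8736572265625, 173.39456176757812), (215.50726318359375, 202.6354675292
[... 340 characters left out ...]
] [ 0.497 -0.298  0.042] [ 498. -299.] [12. 74.] 3.1 0.054
side [309 163  13  15  30] [ 0.43  -0.343  0.03 ] [ 429. -337.] [12. 80.] 9.5 0.035
side [298 179  11  11  20] [ 0.426 -0.26   0.03 ] [ 426. -259.] [ 6. 59.] 3.8 0.033
side [267 183   8  13  59] [ 0.493 -0.165  0.042] [ 495. -167.] [12. 43.] 7.2 0.052
side [276 191  22  25  41] [ 0.423 -0.157  0.029] [ 423. -158.] [  7. 124.] 2.6 0.034
side [234 192  17  10  28] [ 0.558 -0.093  0.03 ] [555. -94.] [65.  7.] 0.1 0.034
side [252 201  23  14  45] [ 0.471 -0.096  0.029] [473. -96.] [92.  8.] 2.0 0.034
base ((528.758056640625, 171.15188598632812), (212.39865112304688, 202.8820037841797), 80.9991683959961) [0.02301897 0.02652882 0.03786999]
```

```bash
python3 -m inch '[[0.04,0.04,0.02,10],[0.08,0.08,0.04,20],[0.12,0.12,0.06,30],[0.16,0.16,0.07,40],[0.2,0.2,0.07,50],[0.24,0.24,0.07,60],[0.26,0.27,0.07,70],[0.28,0.29,0.07,75],[0.28,0.29,0.07,75],[0.28,0.29,0.07,75]]' 0 40
python3 - <<'E'
from h import *
p=manip.grab_frame("wrist"); np.savez("w1.npz",**p); cv2.imwrite("pics/d.png",p["frame"])
s=manip.sense(); print(s["qpos"],s["eef_pos"],s["eef_rot"])
E
```

```text
time: 2.45
eef_pos: [0.4759, -0.3046, 0.3012]
eef_rot: [-3.141, 0.001, 1.625]
ft_force: [-0.4, -1.4, -0.2]
opening: 0.0856
[ 0.75629663  0.3179991  -0.3763652   1.59169578  0.1220344   1.25539701
  0.41343177] [ 0.47565001 -0.30484012  0.30118142] [-3.14091229e+00  5.74940726e-04  1.62511127e+00]
```

View pics/d.png

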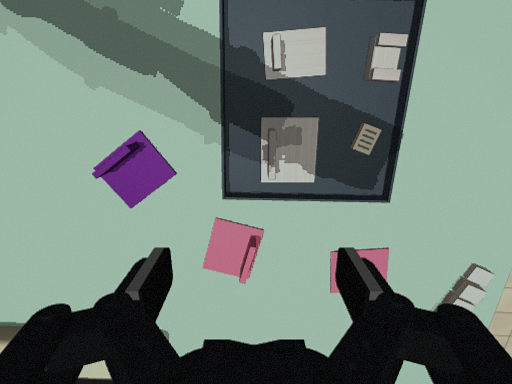

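View pics/c.png

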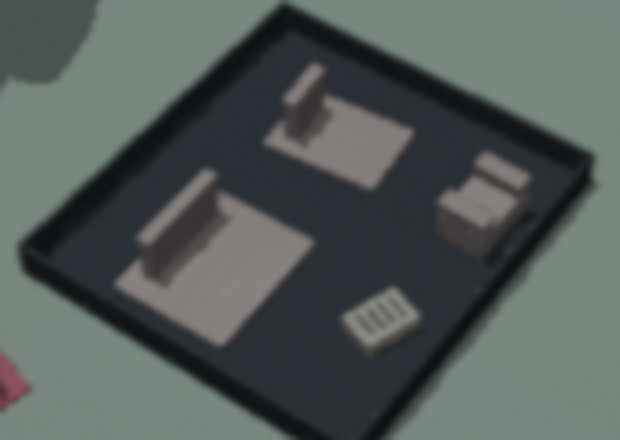

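The crop confirms it. The long guard is at crop (260,215) with its rib to the near-left, and the short one is at (140,340). In the wrist view the long guard is at (150,290) with its rib at column 271. Next I refine the rib from the wrist depth.

Run:
```python
from h import *
p=dict(np.load("w1.npz")); W=cloud(p)
def rect(m,t):
    P=W[m]; r=cv2.minAreaRect((P[:,:2]*1000).astype(np.float32)); print(t,m.sum(),np.round(r[0],1),np.round(r[1],1),round(r[2],2),np.round(np.median(P,0),4))
B=(abs(W[...,0]-.5)<.04)&(abs(W[...,1]+.3)<.055)
rect(B&(W[...,2]>.037)&(W[...,2]<.06),"rib")
v,u=np.mgrid[:384,:512]
g=cv2.cvtColor(p["frame"],cv2.COLOR_BGR2GRAY)
pl=(u>255)&(u<325)&(v>108)&(v<190)&(W[...,2]>.004)&(W[...,2]<.014)&(g>60)
rect(pl,"plate")
```

```text
rib 363 [ 501.6 -298.8] [10.1 69.7] 3.8 [ 0.5014 -0.2982  0.0446]
plate 3267 [ 534.3 -303.4] [108.1 112.4] 3.21 [ 0.5336 -0.2934  0.0069]
```

```bash
python3 -m inch '[[0.0255,0.005,-0.05,0.4],[0.0255,0.005,-0.11,0.4],[0.0255,0.005,-0.17,0.4],[0.0255,0.005,-0.21,0.4],[0.0255,0.005,-0.24,0.4],[0.0255,0.005,-0.26,0.4],[0.0255,0.005,-0.275,0.4],[0.0255,0.005,-0.285,0.4],[0.0255,0.005,-0.285,0.4]]' 80; python3 -m inch '[[0,0,0,0],[0,0,0,0],[0,0,0,0],[0,0,0,0],[0,0,0,0],[0,0,0,0]]' 255 70
```

```text
time: 3.62
eef_pos: [0.5016, -0.2986, 0.016]
eef_rot: [-3.141, -0.0, 1.635]
ft_force: [0.1, 0.9, 0.5]
opening: 0.0582
time: 4.38
eef_pos: [0.5024, -0.2985, 0.017]
eef_rot: [3.141, 0.001, 1.636]
ft_force: [-1.0, 0.8, 6.0]
opening: 0.0087
```

Gripped: opening 8.7 mm on the 10 mm rib. Now lift and go to look at the base.

```bash
python3 -m inch '[[0,0,0.01,0],[0,0,0.03,0],[0,0,0.06,0],[0,0,0.1,0],[0,0,0.15,0],[0,0,0.2,0],[0,0,0.25,0],[0,0.05,0.26,0],[0,0.11,0.26,0],[0,0.17,0.26,-2],[0,0.23,0.26,-5],[0,0.29,0.26,-8],[0,0.33,0.26,-11],[0,0.36,0.26,-11],[0,0.36,0.26,-11],[0,0.36,0.26,-11]]'
python3 - <<'E'
from h import *
p=manip.grab_frame("wrist"); np.savez("w2.npz",**p); W=cloud(p)
f=p["frame"].copy()
for q in["knife_base","stop_mid","flap"]:
    for o in manip.place_of(p,q)[:2]: print(q,o["confidence"],np.round(o["location"]),np.round(onz(p,o["location"],.024),4))
cv2.imwrite("pics/e.png",f)
s=manip.sense(); print(s["qpos"],s["eef_pos"],s["eef_rot"],s["ft_force"])
m=(abs(W[...,0]-.55)<.2)&(abs(W[...,1]-.17)<.16)&(W[...,2]>.017)&(W[...,2]<.06)
k,l,st,c=cv2.connectedComponentsWithStats(m.astype(np.uint8)); print(st[st[:,4]>50])
E
```

```text
time: 6.38
eef_pos: [0.5017, 0.0609, 0.2764]
eef_rot: [-3.141, 0.001, 1.443]
ft_force: [0.2, -0.7, -2.2]
opening: 0.0091
knife_base 0.95 [ 55. 264.] [0.5317 0.19   0.024 ]
stop_mid 0.88 [ 54. 313.] [0.5934 0.1827 0.024 ]Traceback (most recent call last):
  File "<stdin>", line 5, in <module>
ValueError: it knows: cassette, guard, guard_corner, knife_base, short_guard, specimen_clamp, stop_mid, tray
```

Run:
```python
from h import *
p=dict(np.load("w2.npz")); W=cloud(p); cv2.imwrite("pics/e.png",p["frame"])
def rect(m,t):
    k,l,st,c=cv2.connectedComponentsWithStats(m.astype(np.uint8)); i=1+np.argmax(st[1:,4]); m=l==i
    P=W[m]; r=cv2.minAreaRect((P[:,:2]*1000).astype(np.float32)); print(t,m.sum(),st[i],np.round(r[0],1),np.round(r[1],1),round(r[2],2),np.round(np.median(P,0),4))
B=(abs(W[...,0]-.55)<.2)&(abs(W[...,1]-.18)<.16)
rect(B&(W[...,2]>.015)&(W[...,2]<.06),"base"); rect(B&(W[...,2]>.031)&(W[...,2]<.04),"flap")
for n in("scene","side"):
    p=dict(np.load(n+".npz")); W=cloud(p);B=(abs(W[...,0]-.55)<.2)&(abs(W[...,1]-.18)<.16)
    g=p["frame"].min(-1)>80
    rect(B&g&(W[...,2]>.03)&(W[...,2]<.045),n+"flap")
```

```text
base 20580 [  184     0   168   154 20580] [529.  158.6] [184.2 200. ] 81.26 [0.5343 0.1807 0.0235]
flap 6246 [ 284    0   68  121 6246] [592.6 171.9] [134.9  72.1] 81.19 [0.5937 0.184  0.0341]
sceneflap 600 [314 140  46  28 600] [595.3 178.7] [152.   76.4] 81.86 [0.5956 0.1764 0.0354]
sideflap 870 [152 224  47  39 870] [590.2 170.7] [141.5  76.3] 84.14 [0.5932 0.1786 0.037 ]
```

View pics/e.png

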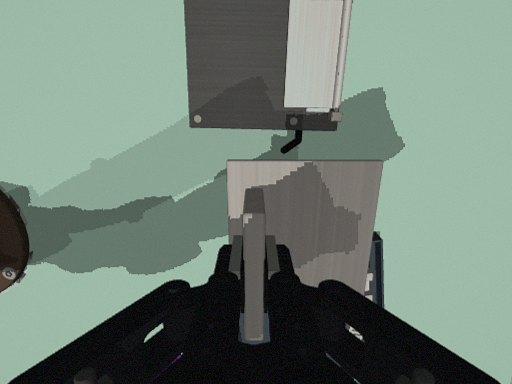

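The wrist view shows the base at rows 0–128 with its flap at columns 285–340, and the held guard at rows 160–300. I move 50 mm in +y to see the whole base.

```bash
python3 -m inch '[[0,0.03,0,-1.5],[0,0.05,0,-1.5],[0,0.05,0,-1.5],[0,0.05,0,-1.5],[0,0.05,0,-1.5]]'
python3 - <<'E'
from h import *
p=manip.grab_frame("wrist"); np.savez("w3.npz",**p); W=cloud(p); s=manip.sense(); print(s["eef_pos"],s["eef_rot"])
for q in["knife_base","stop_mid"]:
    for o in manip.place_of(p,q)[:1]: print(q,o["confidence"],np.round(o["location"]),np.round(onz(p,o["location"],.024 if q!="knife_base" else 0),4))
def rect(m,t):
    k,l,st,c=cv2.connectedComponentsWithStats(m.astype(np.uint8)); i=1+np.argmax(st[1:,4]); m=l==i
    P=W[m]; r=cv2.minAreaRect((P[:,:2]*1000).astype(np.float32)); print(t,m.sum(),st[i],np.round(r[0],1),np.round(r[1],1),round(r[2],2),np.round(np.median(P,0),4))
B=(abs(W[...,0]-.55)<.2)&(abs(W[...,1]-.18)<.18)
rect(B&(W[...,2]>.015)&(W[...,2]<.06),"base"); rect(B&(W[...,2]>.031)&(W[...,2]<.038),"flap")
m=(W[...,2]>.24)&(W[...,2]<.285)&(W[...,0]>.512); 
P=W[m&(np.arange(384)[:,None]<300)]
print(np.round(np.percentile(P,[5,50,95],axis=0),4))
x=P[:,0];y=P[:,1];z=P[:,2]
A=np.c_[x-x.mean(),y-y.mean(),np.ones(len(x))]; print("plane",np.linalg.lstsq(A,z,rcond=None)[0])
f=p["frame"].copy(); f[m]=(0,0,255); cv2.imwrite("pics/f.png",f)
E
```

```text
time: 7.15
eef_pos: [0.5021, 0.1104, 0.2762]
eef_rot: [-3.142, 0.001, 1.416]
ft_force: [-0.2, -0.2, -0.9]
opening: 0.009
[0.50210573 0.11053748 0.27627011] [3.14156895e+00 4.65885174e-04 1.41585744e+00]
knife_base 0.67 [ 96. 264.] [0.5299 0.1901 0.    ]
stop_mid 0.81 [ 96. 311.] [0.5902 0.1804 0.024 ]
base 21750 [  187    19   167   146 21750] [533.6 189. ] [179.9 200.1] 81.27 [0.5353 0.2011 0.0234]
flap 5083 [ 286   31   64  114 5083] [592.8 187.4] [134.8  71.1] 79.25 [0.5907 0.1853 0.034 ]
[[0.5163 0.0809 0.2651]
 [0.5449 0.1234 0.2661]
 [0.5715 0.1521 0.2672]]
plane [-0.01160162 -0.00333418  0.26622757]
```

View pics/f.png

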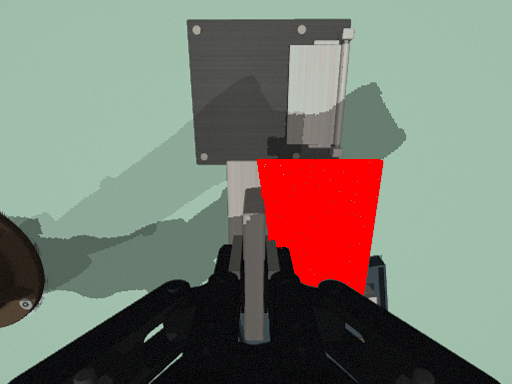

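Run:
```python
from h import *
p=dict(np.load("w3.npz")); W=cloud(p)
m=(W[...,2]>.258)&(W[...,2]<.275)&(W[...,0]>.45)
m[:, :225]=0
F=np.array([W[r,np.where(m[r])[0].max()] for r in range(165,285)])
a=np.polyfit(F[:,1],F[:,0],1); print("front: x=%.4f at y=.11, yaw deg %.2f resid %.4f"%(np.polyval(a,.11),-np.degrees(np.arctan(a[0])),np.std(F[:,0]-np.polyval(a,F[:,1]))))
T=np.array([W[np.where(m[:,c])[0].min(),c] for c in list(range(265,375))])
b=np.polyfit(T[:,0],T[:,1],1); print("left: y=%.4f at x=.53, yaw %.2f"%(np.polyval(b,.53),np.degrees(np.arctan(b[0]))),np.std(T[:,1]-np.polyval(b,T[:,0])))
th=-np.radians(8.73); R=np.array([[np.cos(th),-np.sin(th)],[np.sin(th),np.cos(th)]])
# left-front corner
y=(b[1]+b[0]*(a[1]))/(1-a[0]*b[0]); x=np.polyval(a,y); 
g=(np.arctan(b[0])-np.arctan(a[0]))/2; Rg=np.array([[np.cos(g),-np.sin(g)],[np.sin(g),np.cos(g)]])
o=np.array([x,y])-Rg@[.0425,.05]; print("corner",x,y,"origin",o,"yaw",np.degrees(g), "rib",o+Rg@[-.0275,0])
tcp=np.array([.5021,.1105]); print("origin in tool-ish guard frame",Rg.T@(o-tcp))
d=Rg.T@(o-tcp)
for xo in(-.045,-.02,.0125,.0145):
    print(xo,"TCP target",np.array([.5336,.189])+R@([xo,0]-(-d)*0-d), "shift",np.array([.5336,.189])+R@(np.array([xo,0])-d)-tcp)
```

```text
front: x=0.5731 at y=.11, yaw deg -8.94 resid 0.0004
left: y=0.1562 at x=.53, yaw -8.98 0.00013858834732255904
corner 0.5791698524085761 0.14841876294281625 origin [0.52939908 0.10565055] yaw -8.96287545419458 rib [0.50223486 0.1099349 ]
origin in tool-ish guard frame [ 0.02772126 -0.00053719]
-0.045 TCP target [0.46180278 0.20056848] shift [-0.04029722  0.09006848]
-0.02 TCP target [0.48651315 0.19677402] shift [-0.01558685  0.08627402]
0.0125 TCP target [0.51863662 0.19184122] shift [0.01653662 0.08134122]
0.0145 TCP target [0.52061345 0.19153767] shift [0.01851345 0.08103767]
```

```bash
python3 -m inch '[[-0.02,0.04,-0.02,0.2],[-0.04,0.08,-0.05,0.2],[-0.0403,0.09,-0.1,0.2],[-0.0403,0.09,-0.15,0.2],[-0.0403,0.09,-0.19,0.2],[-0.0403,0.09,-0.215,0.2],[-0.0403,0.09,-0.228,0.2],[-0.0403,0.09,-0.228,0.2],[-0.0403,0.09,-0.228,0.2]]'; python3 -m inch '[[0,0,-0.003,0],[0,0,-0.006,0],[0,0,-0.008,0],[0,0,-0.009,0],[0,0,-0.009,0],[0,0,-0.009,0]]'
```

```text
time: 8.43
eef_pos: [0.4624, 0.202, 0.0493]
eef_rot: [3.14, -0.001, 1.421]
ft_force: [0.3, 0.2, -0.6]
opening: 0.0089
time: 9.18
eef_pos: [0.4617, 0.2017, 0.0394]
eef_rot: [3.142, -0.0, 1.421]
ft_force: [-0.4, 0.3, -2.8]
opening: 0.0089
```

```bash
python3 -m inch '[[0,-0.001,-0.001,0],[0,-0.001,-0.001,0],[0,-0.001,-0.001,0]]';python3 -m inch '[[0,0,-0.001,0],[0,0,-0.001,0],[0,0,-0.001,0]]';python3 -m inch '[[0,0,-0.001,0],[0,0,-0.001,0],[0,0,-0.001,0]]'
python3 - <<'E'
from h import *
p=manip.grab_frame("side"); np.savez("s2.npz",**p); q=manip.grab_frame("wrist"); np.savez("w4.npz",**q)
cv2.imwrite("pics/g.png",np.vstack([cv2.resize(p["frame"][190:320,110:280],(680,400),interpolation=cv2.INTER_CUBIC)[:290],q["frame"][:310].repeat(1,0)[:, :].copy() if 0 else cv2.copyMakeBorder(q["frame"][:310],0,0,84,84,cv2.BORDER_CONSTANT)]))
E
```

```text
time: 9.55
eef_pos: [0.4617, 0.2006, 0.0383]
eef_rot: [3.142, 0.0, 1.421]
ft_force: [-0.4, 0.2, -1.6]
opening: 0.0091
time: 9.93
eef_pos: [0.4617, 0.2007, 0.0373]
eef_rot: [3.142, 0.0, 1.421]
ft_force: [0.1, 0.2, -2.2]
opening: 0.0089
time: 10.3
eef_pos: [0.4617, 0.2007, 0.037]
eef_rot: [3.141, 0.0, 1.421]
ft_force: [-3.0, -1.9, 9.5]
opening: 0.0089
```

View pics/g.png

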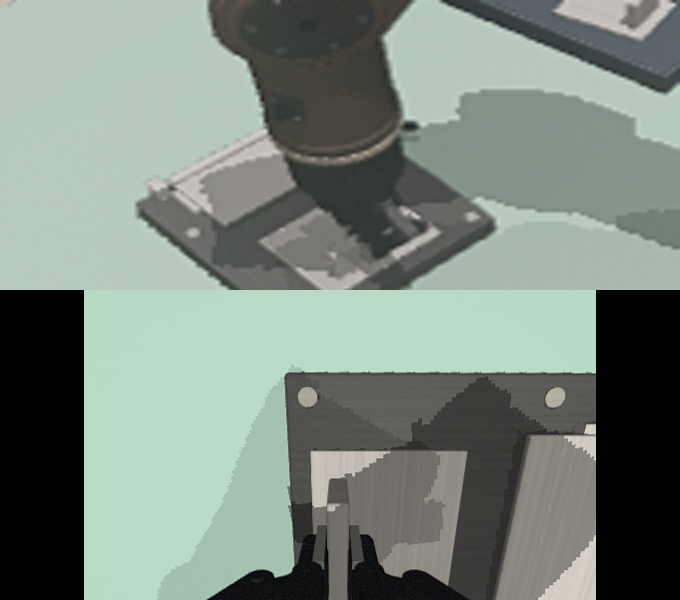

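The guard lies on the deck, with its front edge parallel to the lip and clear of it (wrist crop columns 465 and 520). Next I check the relative pose and flatness.

Run:
```python
from h import *
p=dict(np.load("w4.npz")); W=cloud(p); g=cv2.cvtColor(p["frame"],cv2.COLOR_BGR2GRAY)
th=-np.radians(8.73); R=np.array([[np.cos(th),-np.sin(th)],[np.sin(th),np.cos(th)]])
L=W.copy(); L[...,:2]=(W[...,:2]-[.5336,.189])@R   # base frame
def st(x0,x1,y0,y1,t):
    m=(L[...,0]>x0)&(L[...,0]<x1)&(L[...,1]>y0)&(L[...,1]<y1); m[250:]=0
    print(t,m.sum(),np.round(np.median(L[m][:,2]),4) if m.any() else None)
st(-.05,-.01,.03,.045,"plate mid"); st(-.015,-.005,.0,.045,"plate front"); st(-.06,-.055,.038,.046,"plate rear"); st(-.08,0,.06,.08,"deck"); st(.005,.02,0,.05,"deck front"); st(.03,.06,.0,.055,"flap")
for r in(185,210,240,260):
    d=np.abs(np.diff(g[r,:].astype(int))); c=[k for k in range(340,511) if d[k]>12]; print(r,[(k,*np.round(L[r,k],4)) for k in c][:8])
for c in(270,300,340,450,480):
    d=np.abs(np.diff(g[:200,c].astype(int))); print(c,[(k,*np.round(L[k,c],4)) for k in np.where(d>12)[0]])
```

```text
plate mid 1894 0.027
plate front 1292 0.027
plate rear 132 0.0271
deck 5813 0.023
deck front 2094 0.023
flap 5328 0.034
185 [(352, np.float64(-0.0175), np.float64(0.0363), np.float64(0.0265)), (379, np.float64(-0.003), np.float64(0.0367), np.float64(0.0277)), (380, np.float64(-0.0), np.float64(0.0351), np.float64(0.0224)), (437, np.float64(0.0254), np.float64(0.0383), np.float64(0.033)), (438, np.float64(0.0254), np.float64(0.0385), np.float64(0.0337))]
210 [(343, np.float64(-0.0213), np.float64(0.0218), np.float64(0.0275)), (350, np.float64(-0.017), np.float64(0.0214), np.float64(0.0267)), (375, np.float64(-0.0031), np.float64(0.0218), np.float64(0.0274)), (376, np.float64(-0.0005), np.float64(0.02), np.float64(0.0229)), (428, np.float64(0.0301), np.float64(0.0199), np.float64(0.0227)), (431, np.float64(0.0251), np.float64(0.0239), np.float64(0.0328)), (432, np.float64(0.0254), np.float64(0.0241), np.float64(0.0331)), (433, np.float64(0.0258), np.float64(0.0242), np.float64(0.0335))]
240 [(355, np.float64(-0.0122), np.float64(0.0026), np.float64(0.0272)), (371, np.float64(-0.0027), 
[... 4168 characters left out ...]
(0.0243)), (np.int64(109), np.float64(0.046), np.float64(0.0768), np.float64(0.0231)), (np.int64(110), np.float64(0.0461), np.float64(0.0763), np.float64(0.0231)), (np.int64(142), np.float64(0.0504), np.float64(0.0596), np.float64(0.023)), (np.int64(143), np.float64(0.0503), np.float64(0.0591), np.float64(0.0232)), (np.int64(144), np.float64(0.0436), np.float64(0.0599), np.float64(0.0319)), (np.int64(145), np.float64(0.0432), np.float64(0.0595), np.float64(0.0326)), (np.int64(146), np.float64(0.042), np.float64(0.0593), np.float64(0.0343)), (np.int64(147), np.float64(0.0422), np.float64(0.0587), np.float64(0.0342)), (np.int64(148), np.float64(0.0419), np.float64(0.0583), np.float64(0.0347))]
```

Flat, square and centred: front edge at x = -2.7 mm, lip at 25 mm, side edges at 50 and 59.5 mm. Now slide along the base's x.

```bash
python3 -m inch '[[0.005,-0.0008,0,0],[0.01,-0.0015,0,0],[0.015,-0.0023,0,0],[0.02,-0.0031,0,0],[0.0235,-0.0036,0,0],[0.027,-0.0041,0,0],[0.0305,-0.0047,0,0],[0.034,-0.0052,0,0],[0.034,-0.0052,0,0],[0.034,-0.0052,0,0]]'
python3 - <<'E'
from h import *
p=manip.grab_frame("wrist"); W=cloud(p)
th=-np.radians(8.73); R=np.array([[np.cos(th),-np.sin(th)],[np.sin(th),np.cos(th)]])
L=W.copy(); L[...,:2]=(W[...,:2]-[.5336,.189])@R
for x in(.03,.045,.06,.075):
    m=(abs(L[...,0]-x)<.004)&(abs(L[...,1])<.055)&(L[...,2]>.03)&(L[...,2]<.045);m[250:]=0;print(x,m.sum(),np.median(L[m][:,2]))
E
```

```text
time: 11.65
eef_pos: [0.4957, 0.1962, 0.037]
eef_rot: [3.141, -0.001, 1.422]
ft_force: [-3.2, -0.1, 7.1]
opening: 0.009
0.03 1394 0.03402604857649802
0.045 1377 0.03397873452606734
0.06 1394 0.03400961142576206
0.075 1399 0.03402632346972479
```

The edge is in under the flap and the flap is still level at 34 mm. About 23 mm to go.

```bash
python3 -m inch '[[0.004,-0.0006,0,0],[0.008,-0.0012,0,0],[0.012,-0.0018,0,0],[0.016,-0.0025,0,0],[0.0185,-0.0028,0,0],[0.0205,-0.0031,0,0],[0.0205,-0.0031,0,0]]'; python3 -m inch '[[0.001,-0.0002,0,0],[0.002,-0.0003,0,0],[0.002,-0.0003,0,0],[0.002,-0.0003,0,0]]'; python3 -m inch '[[0.001,-0.0002,0,0],[0.001,-0.0002,0,0],[0.001,-0.0002,0,0]]'
```

```text
time: 12.58
eef_pos: [0.516, 0.1931, 0.037]
eef_rot: [3.141, -0.001, 1.422]
ft_force: [-2.9, 0.9, 7.4]
opening: 0.0088
time: 13.08
eef_pos: [0.5177, 0.193, 0.037]
eef_rot: [-3.142, -0.001, 1.422]
ft_force: [-3.8, 0.9, 8.7]
opening: 0.0088
time: 13.45
eef_pos: [0.5184, 0.1928, 0.037]
eef_rot: [-3.141, -0.0, 1.422]
ft_force: [-5.4, 0.5, 9.3]
opening: 0.0087
```

```bash
python3 -m inch '[[0.001,-0.0002,0,0],[0.001,-0.0002,-0.0005,0],[0.001,-0.0002,-0.001,0],[0.001,-0.0002,-0.001,0]]';  python3 -m inch '[[0.0005,-0.0001,0,0],[0.0005,-0.0001,0,0],[0.0005,-0.0001,0,0]]'
python3 - <<'E'
from h import *
p=manip.grab_frame("wrist"); W=cloud(p); q=manip.grab_frame("scene")
th=-np.radians(8.73); R=np.array([[np.cos(th),-np.sin(th)],[np.sin(th),np.cos(th)]])
L=W.copy(); L[...,:2]=(W[...,:2]-[.5336,.189])@R
for x in(.03,.045,.06,.075):
    m=(abs(L[...,0]-x)<.004)&(abs(L[...,1])<.055)&(L[...,2]>.03)&(L[...,2]<.045);m[250:]=0;print(x,m.sum(),np.median(L[m][:,2]))
for a,b in((-.025,-.02),(0,.01),(.012,.02)):
    m=(L[...,0]>a)&(L[...,0]<b)&(L[...,1]>.02)&(L[...,1]<.045);m[250:]=0;print("plate",a,m.sum(),np.median(L[m][:,2]))
m=(L[...,2]>.0255)&(L[...,2]<.0295)&(L[...,1]>0)&(L[...,1]<.045)&(L[...,0]<.02);m[250:]=0
print("rear x",np.percentile(L[m][:,0],[0.5,2]),"left edges",)
m=(L[...,2]>.0255)&(L[...,2]<.0295)&(L[...,0]>-.02)&(L[...,0]<.02)&(L[...,1]<.07);m[250:]=0;print(np.percentile(L[m][:,1],[98,99.5]))
cv2.imwrite("pics/i.png",np.hstack([p["frame"][:300,100:500],cv2.resize(q["frame"][100:200,250:383],(400,300))]))
E
```

```text
time: 13.95
eef_pos: [0.5184, 0.1928, 0.037]
eef_rot: [-3.14, 0.0, 1.423]
ft_force: [-12.3, -0.8, 25.2]
opening: 0.0088
time: 14.32
eef_pos: [0.5184, 0.1928, 0.037]
eef_rot: [-3.14, 0.0, 1.423]
ft_force: [-14.2, -1.2, 27.2]
opening: 0.0091
0.03 1401 0.03397497025921236
0.045 1385 0.0340289792622664
0.06 1405 0.03398112446119894
0.075 1385 0.0340297760338954
plate -0.025 354 0.026892034950238064
plate 0 761 0.02698673636501424
plate 0.012 612 0.027023488453613003
rear x [-0.02973544 -0.02909563] left edges
[0.0506309  0.05107075]
```

View pics/i.png

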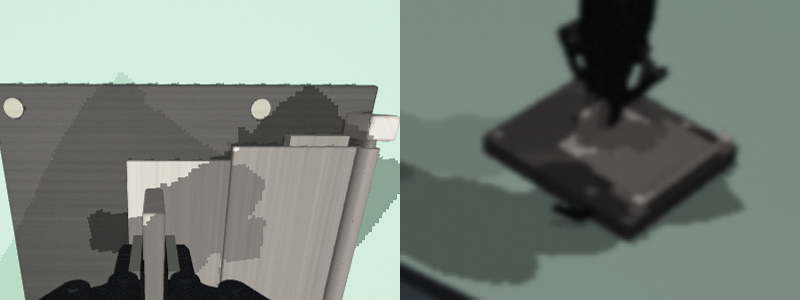

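The guard is home. Its rear edge is at x ≈ -29.7 mm, so the front edge is at about 55 mm. The TCP has stopped moving while the push builds (Fx -14 N, Fz 27 N), the plate is level and the flap is flat. Handing in.

```bash
python3 -c "
from workcell import manip
print(manip.job_done()); s=manip.sense(); print(s['time'],s['eef_pos'],s['ft_force'],s['opening'])"
```

```text
the job is handed in; nothing more can be done
None
the job is handed in; nothing more can be done
```

I took the long guard from the tray by its rib, laid it on the deck and slid it under the flap until it stopped against the bar. I handed the job in at about 14.4 s, still gripping and pressing.

Last checks before handing in, all from the wrist camera and the force sensor:
- **Position:** the front edge is at about 55 mm in the base's frame, which is the stop. The TCP held still while the push rose to 14 N.
- **Centring and squareness:** the guard is centred within about 1 mm. It measured square before the slide, and the tool's yaw stayed constant during it.
- **Flatness and press:** the plate is level to about 0.1 mm, and the arm presses down with about 27 N. The grip force is set to 70 N, with the fingers 9 mm apart on the rib.
- **Flap:** it is level at 34 mm along its length, so it is shut.

No check failed. Depth readings sat about 1 mm low throughout: the deck read 23 mm instead of 24, and the flap's top 34 mm instead of 35. I did not look at the tray again after the lift, so the other parts staying put is assumed, not checked. The state could not be read after the hand-in, so these figures come from just before it.

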